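# Lock the sensor carriage on the track rail with the cam quick-release

### The arm

A 6-joint arm with a two-finger parallel gripper is mounted at the origin on the work surface. World frame = base frame: x ahead of the robot, y to its left, z up, the work surface at z = 0. Lengths are in m, angles in rad, forces in N, time in s.
With the tool pointing down it reaches from about 0.35 to 0.975 m from the base axis. Payload 4.9 kg.
Tool frame: the origin (TCP) lies on the centre line of the jaws, within the pads' length; the fingertips stand 14 mm ahead of it and the grasp point (between the pads) lies 5 mm behind it; x points along the fingers, z is the direction in which the jaws open and shut, and the axes are right-handed (so a half turn about x gives the same grasp; the last joint's range is limited). The gripper opens to 85 mm and grips with 20 to 120 N. Pads are 22 mm wide; open, the fingers measure 114 mm over their backs; the gripper's body (76 mm by 85 mm) begins 54 mm behind the grasp point. The pads swing forward as they close: fully open they stand 13 mm farther back than shut.
Start: joints at [1.023, 0.053, 1.613, -0, 1.476, -0.119], TCP at [0.26, 0.568, 0.211] pointing down, gripper open.
Joint ranges: [-3.01, 3.01], [-1.01, 2.22], [0.06, 2.58], [-1.02, 4.17], [0.09, 2.62], [-3.14, 3.14]. Speed limits (rad/s): [2.57, 2.57, 3.14, 3.14, 3.14, 3.14].

### API

Orientations are given as a rotation vector (axis times angle).
In Python, from station import ctrl gives the robot as it stands.
- The arm moves only by the tool move_arm, never from a script. Its argument "increments" is a list that holds one entry, the list of rows, each a list of 4 numbers: the shift along the tool's x, y, z in units of 25 cm (1.0 is 25 cm), then the turn about the tool's x in units of 90 degrees (1.0 is 90 degrees). A call has 1 to 20 rows; each row shifts and turns the commanded pose from where the row before left it, along the tool's axes as they then stand; what a row does not reach is not made up. A row lasts 1/12 s, in which the tool goes at most 41.7 mm and 7.16 degrees, less where a joint would pass 70% of its speed; a pose out of reach is approached as far as the arm can. A call with a number of a shift or a turn outside -1 to 1 is refused whole. A call with a gripper value outside its range is refused whole. "gripper" is the closure, from 0 (fully open) to 1 (shut), set as the call begins (left out, the last holds). The fingers move at their own pace and stop on an object; "squeeze" is the grip in N (left out, the last holds). Time passes only in rows, so rows that do not move let the fingers close. It gives the time, the measured TCP pose, the force and the opening at its end, in the units of the state.
- ctrl.get_obs(): the state, without advancing time (a new reading comes with each control period).
- ctrl.get_image(name): name is "scene" or "top" or "wrist"; returns a dict with "pixels" (480x640x3 uint8, red, green, blue), "depth" (480x640 float32, m along the optical axis (not along the pixel's ray), 0 where there is no reading), "K" (3x3 intrinsics, pixels), "extrinsics" (4x4, takes a point from camera to world coordinates); the wrist camera has in their place "tool_from_camera" (4x4, takes a point from camera to tool coordinates, whose origin is the TCP and whose axes are the tool frame's). Camera axes: x right, y up, looking along -z (the intrinsics and any distortion apply to the point x, -y, -z); pixel columns grow to the right and rows downward; lengths in m; the calibration is good to about 2 mm. A picture is of the moment at which its call begins: read the wrist's pose just before it.
- ctrl.finish_job(): hands the job in, once; it reports no verdict.
Trained networks look in the newest picture that a camera, given by its name, has taken for a name from the list of things; names that differ only in an ending like _2 or _b are one class to them, and where a whole thing is asked for, a point or a joint stands for the part that bears it (a point fixed in the world has none). Each returns a list of dicts, best first, with "score" (0 to 1); they miss things now and then, are a little off and sometimes report something else, mostly with a low value. They report only what shows in the picture. A call takes as long as a camera call. They do not tell look-alikes from the thing itself.
- ctrl.trace(camera, target): "region" (480x640 bool, what is visible of it) and "pixel" ([row, column] in pixels, amid what is visible of it).
The state is a dict: "t": time; "q": joint angles; "dq": joint speeds; "effort": joint torques, N m; "tool_pos": TCP position; "tool_rot": TCP orientation; "contact_force": force on the tool from outside, world axes, zero at the start; "wrist_torque": the same for the moment, N m; "opening": finger opening in m.
Only numpy, scipy, OpenCV 4.12 (cv2) and the standard library are available. Lean on these libraries where they do the work, as an engineer would, in place of code of your own. Each camera call takes 0.05 s, during which the arm holds its last target. There are 200 camera calls.

### The job

Mount the sensor carriage at the end of its rail and lock it with the quick-release: flip the cam lever fully open, slide the carriage under the clamp strap fully home against the end stop, turn the adjusting nut clockwise until it is just finger-tight on the carriage (stop as soon as you feel it bite), then flip the lever fully closed so that the carriage is clamped properly, neither loose nor over-tightened. Leave the loose things lying around the fixture where they are.

Things in the scene. Friction and masses are not known exactly. Their poses are not given: they have to be found in the camera images.
- fixture: Steel base 250 (x) x 170 (y) x 12 mm bolted to the table, dovetail rail along x (30 mm wide, top at z = 30 mm, y = 0, from x = -150 to 90). End stop: face at x = +80, 44 mm wide, top z = 48. Origin on the table on the rail's line; x points along the rail to the stop, y left, z up. A strap crosses the rail at x = +50; nut at its -y end (y = -70), lever at its +y end (y = +45). Place and yaw vary.
- strap: Aluminium clamp strap 28 (x) x 160 (y) x 8 mm, top at z = 62 mm. It carries lever, nut and, under it, a dark steel bar with a sprung pad 24 x 30 mm over the rail (x = 50, y = 0 of the fixture). Opening the lever lifts all this 2.4 mm; the nut lowers bar and pad 1.4 mm per rad. Their start setting is unknown: the bite must be felt. Pad spring: 85 N preload, then 30 N/mm. Origin: at the fixture's.
- carriage: Loose aluminium sensor carriage, about 0.8 kg, on the rail near its robot-side end; it can only slide along the rail (1.5 mm play, friction 3 to 6 N). Plate 120 (x) x 44 (y) x 10 mm. Origin: centre of the plate's underside, 30 mm above the table; x towards the stop. Home: front edge (60 mm ahead of origin) on the stop, origin at x = +20 mm of the fixture; it starts 60 to 100 mm short of that.
- head_top (a point): Centre of the top of the white sensor head on the carriage, 86 mm above the table. The head is a block 24 (x) x 36 (y) mm rising 46 mm from the plate, centred 45 mm behind the carriage's origin, with two round eyes sticking out 11 mm from its rear face. It can be pinched across y.
- nut_grip (a point): On the vertical axis of the knurled round steel nut (40 mm across, z 62 to 92 mm), at z = 80 mm. Clockwise from above tightens; it stays put. Free turning takes 0.26 N m either way. With the lever open the pad bites after 0.9 to 3.4 rad; within 0.5 rad more the tightening torque climbs to about 0.38 N m and the torque to ease it back falls to 0.14. Stop in that climb; 0.6 rad beyond is too tight.
- lever (a joint): Cam lever angle (rad): 0 closed (flat, pointing along fixture +y), grows as its end swings up, 1.7 fully open (just past upright). Starts 0 to 0.12. The cam is held by friction (0.26 N m, about 3 N at the lever's end) and stays where it is left, loaded or not. Closing it on a snug pad takes up to 0.5 N m (6 N at its end).
- lever_grip (a point): Middle of the cross-grip at the lever's end, 85 mm from the hinge: a steel cylinder 20 mm in diameter, 18 mm long, axis parallel to the hinge (fixture x). It can be pinched from above by its flat ends, along fixture x, and turns between the pads. Lever arm 12 mm wide. z = 71 mm when closed.
- lever_hinge (a point): Point on the lever's hinge axis, at x = +50, y = +45, z = 71 mm in the fixture frame (rises 2.4 mm as the lever opens); the axis is parallel to fixture x.
- screwdriver: Loose screwdriver lying on the table; leave alone. Origin under its middle.
- wheel: Loose robot wheel with black tyre, 56 mm diameter, 24 mm thick, lying flat; leave alone. Origin at the centre of its underside.
- battery: Loose grey battery block, 90 x 60 x 30 mm; leave alone. Origin at the centre of its underside.
There are look-alikes about, which are no part of the job. Leave any red look-alike of the carriage alone.

How it is judged:
By the outcome, as a careful person would: the job done as asked, in the order asked, and still so for the second after the job is handed in, with the robot touching nothing.
It also fails if it takes over 72 s, if anything falls off the work surface, if the arm or the gripper's body presses on something with over 40 N, if the wrist force passes 120 N, or if a joint passes its speed limit or range.

## Working session

There is one attempt and no reset: what is moved stays moved. The work goes in short steps, Python scripts to look and compute and a tool call to move; the robot and the scene stay as the last step left them, time stands still between calls to the robot, and variables do not carry over. Pictures are saved under pics/ and viewed, about 8 in all and at most 12, crops included, and the job is handed in when it is done.

Besides the shell and the picture viewer there is one more tool, called after ">>>" as a command line: name --argument value ..., lists and objects as JSON in quotes. move_arm: Moves the arm, as the interface text tells. Shifts and turns lie within -1 to 1; 1 stands for 25 cm of shift or 90 degrees of turn. Its arguments: {"type":"object","properties":{"increments":{"type":"array","items":{"type":"array","items":{"type":"array","items":{"type":"number","minimum":-1,"maximum":1}}}},"gripper":{"type":"number"},"squeeze":{"type":"number"}},"required":["increments"]}

```bash
ls; mkdir -p pics
cat > h.py <<'E'
import numpy as np, cv2
from station import ctrl
from scipy.spatial.transform import Rotation as R
def cam(name):
    o=ctrl.get_obs(); im=ctrl.get_image(name)
    if 'extrinsics' in im: T=np.array(im['extrinsics'])
    else:
        W=np.eye(4);W[:3,:3]=R.from_rotvec(o['tool_rot']).as_matrix();W[:3,3]=o['tool_pos']
        T=W@np.array(im['tool_from_camera'])
    return im,T
def cloud(im,T):
    K=np.array(im['K']);d=im['depth'];v,u=np.mgrid[:480,:640]
    P=np.stack([(u-K[0,2])/K[0,0]*d,-(v-K[1,2])/K[1,1]*d,-d],-1)
    return P@T[:3,:3].T+T[:3,3]
def save(im,n): cv2.imwrite('pics/'+n,np.ascontiguousarray(im['pixels'][:,:,::-1]))
E
python3 - <<'E'
from h import *
for c in ['top','scene']:
    im,T=cam(c);save(im,c+'0.png');P=cloud(im,T)
    for n in ['fixture','strap','carriage','head_top','nut_grip','lever','lever_grip','lever_hinge']:
        for r in ctrl.trace(c,n)[:3]:
            m=r['region']&(im['depth']>0); p=P[m]
            top=p[p[:,2]>np.percentile(p[:,2],80)] if len(p) else p
            print(c,n,round(r['score'],2),np.round(r['pixel']),m.sum(),np.round(np.median(p,0),3) if len(p) else '',np.round(top.mean(0),3) if len(p) else '')
o=ctrl.get_obs();print(o)
print(R.from_rotvec(o['tool_rot']).as_matrix().round(3), im['K'])
E
```

```text
pics
top fixture 0.82 [262. 318.] 6494 [ 0.577 -0.018  0.014] [0.626 0.018 0.069]
top strap 0.66 [240. 302.] 938 [0.63  0.013 0.075] [ 0.644 -0.052  0.094]
top carriage 0.95 [287. 314.] 1033 [ 0.528 -0.006  0.041] [ 0.485 -0.015  0.085]
top carriage 0.64 [170. 339.] 1040 [ 0.81  -0.066  0.023] [ 0.849 -0.055  0.065]
top head_top 0.89 [287. 313.] 1022 [ 0.528 -0.006  0.041] [ 0.485 -0.015  0.085]
top head_top 0.56 [169. 338.] 1050 [ 0.809 -0.066  0.023] [ 0.849 -0.055  0.065]
top nut_grip 0.72 [234. 334.] 275 [ 0.644 -0.053  0.093] [ 0.646 -0.05   0.098]
top nut_grip 0.63 [242. 303.] 1087 [0.63  0.015 0.074] [ 0.645 -0.053  0.093]
top nut_grip 0.6 [253. 166.] 414 [0.61  0.34  0.024] [0.611 0.341 0.028]
top lever 0.52 [250. 263.] 252 [0.612 0.105 0.081] [0.609 0.121 0.084]
top lever_grip 0.71 [246. 267.] 267 [0.613 0.102 0.08 ] [0.61  0.117 0.084]
top lever_grip 0.41 [276. 446.] 1017 [ 0.547 -0.319  0.03 ] [ 0.548 -0.32   0.034]
top lever_hinge 0.92 [240. 304.] 1017 [0.63  0.013 0.075] [ 0.645 -0.052  0.094]
scene fixture 0.67 [258. 306.] 7361 [ 0.629 -0.036  0.013] [0.639 0.008 0.075]
[... 1027 characters left out ...]
 array([-0.00129267,  0.00130782,  0.00035969,  0.00078891, -0.00125375,
        0.00074568]), 'effort': array([ 8.62614561e-04, -3.93671393e+01, -3.70476329e+01,  1.35242396e-05,
        2.71628287e-04,  1.02452822e-05]), 'tool_pos': array([0.25988726, 0.56840351, 0.21065616]), 'tool_rot': array([-0.88775591,  1.38200524,  0.88777444]), 'contact_force': array([-0.28982703,  1.03227687,  0.26298454]), 'wrist_torque': array([ 0.00398017, -0.03212655,  0.01816926]), 'opening': 0.08526400404896906}
[[ 0.    -0.909  0.416]
 [ 0.     0.416  0.909]
 [-1.    -0.     0.   ]] [[609.89028967   0.         317.04567701]
 [  0.         609.89028967 241.52030985]
 [  0.           0.           1.        ]]
```

View pics/top0.png

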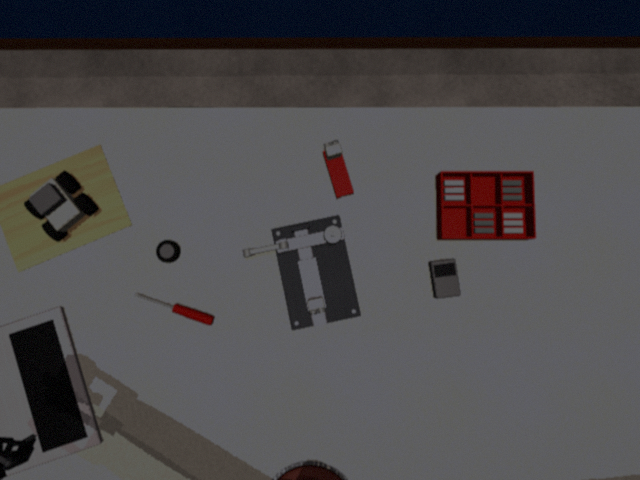

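View pics/scene0.png

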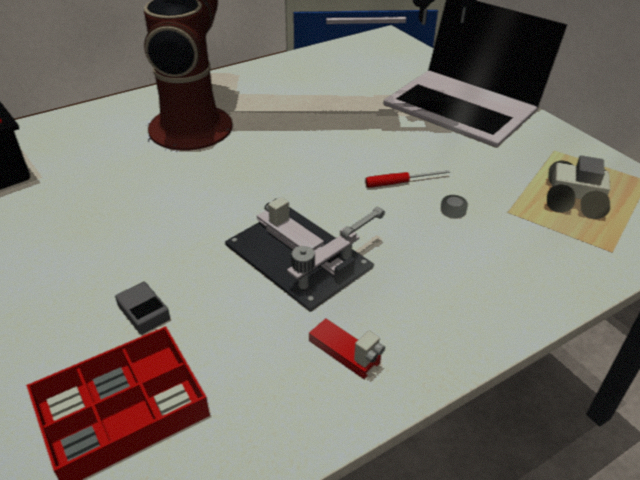

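>>> move_arm --increments '[[[-0.0375, -0.132, -0.091, 0], [-0.0375, -0.132, -0.091, 0], [-0.0375, -0.132, -0.091, 0], [-0.0375, -0.132, -0.091, 0], [-0.0375, -0.132, -0.091, 0], [-0.0375, -0.132, -0.091, 0], [-0.0375, -0.132, -0.091, 0], [-0.0375, -0.132, -0.091, 0], [-0.0375, -0.132, -0.091, 0], [-0.0375, -0.132, -0.091, 0], [-0.0375, -0.132, -0.091, 0], [-0.0375, -0.132, -0.091, 0], [-0.0375, -0.132, -0.091, 0], [-0.0375, -0.132, -0.091, 0], [-0.0375, -0.132, -0.091, 0], [-0.0375, -0.132, -0.091, 0]]]'

```text
t: 2.23
tool_pos: [0.5894, 0.0159, 0.3613]
tool_rot: [-0.888, 1.382, 0.887]
contact_force: [0.9, 0.8, -0.3]
opening: 0.0855
```

>>> move_arm --increments '[[[0, 0, 0, 0.075], [0, 0, 0, 0.075], [0, 0, 0, 0.075], [0, 0, 0, 0.075], [0, 0, 0, 0.075], [0, 0, 0, 0.075], [0, 0, 0, 0.075], [0, 0, 0, 0.075], [0, 0, 0, 0]]]'

```text
t: 2.98
tool_pos: [0.5887, 0.0178, 0.3606]
tool_rot: [-0.155, 1.565, 0.155]
contact_force: [1.0, 0.3, -0.7]
opening: 0.0855
```

Run:
```python
from h import *
im,T=cam('wrist');save(im,'w1.png');P=cloud(im,T);np.savez('w1.npz',P=P,px=im['pixels'])
for n in ['nut_grip','head_top','lever_grip','carriage']:
    for r in ctrl.trace('wrist',n)[:2]:
        m=r['region']&(im['depth']>0); p=P[m]
        if not len(p): continue
        z=np.percentile(p[:,2],97); top=p[(p[:,2]>z-.006)]
        print(n,round(r['score'],2),np.round(r['pixel']),m.sum(),np.round(np.median(p,0),4),'top',z.round(4),((top.min(0)+top.max(0))/2).round(4),np.median(top,0).round(4))
o=ctrl.get_obs();print(o['t'],o['tool_pos'],o['q'],R.from_rotvec(o['tool_rot']).as_matrix().round(3),T.round(3))
```

```text
nut_grip 0.97 [252. 346.] 749 [ 0.6423 -0.0462  0.093 ] top 0.0947 [ 0.6453 -0.0513  0.0922] [ 0.6437 -0.0491  0.0932]
nut_grip 0.65 [195. 349.] 3050 [0.628  0.0256 0.0781] top 0.0941 [ 0.6451 -0.0513  0.0919] [ 0.6439 -0.0489  0.0932]
head_top 0.94 [201. 273.] 2913 [ 0.5224 -0.0026  0.0413] top 0.0875 [ 0.4883 -0.013   0.0855] [ 0.4884 -0.0117  0.0868]
head_top 0.68 [268. 444.] 2834 [ 0.8145 -0.061   0.0229] top 0.0688 [ 0.8459 -0.0542  0.0667] [ 0.845  -0.0535  0.0682]
lever_grip 0.78 [133. 349.] 969 [0.612  0.1058 0.0806] top 0.0845 [0.6124 0.1023 0.0823] [0.6116 0.1098 0.0809]
carriage 0.95 [200. 270.] 2842 [ 0.5228 -0.0023  0.0413] top 0.0876 [ 0.4883 -0.0127  0.0856] [ 0.4885 -0.0115  0.0868]
carriage 0.68 [271. 447.] 2731 [ 0.815  -0.0604  0.0229] top 0.0688 [ 0.8459 -0.0537  0.0667] [ 0.8451 -0.0533  0.0682]
3.2333 [0.58870466 0.01782744 0.3606056 ] [-9.60370216e-02 -7.76514301e-02  1.49654679e+00 -1.39248603e-05
  1.72269219e+00 -2.97204815e-01] [[ 0.   -0.2   0.98]
 [-0.    0.98  0.2 ]
 [-1.   -0.    0.  ]] [[ 0.98  -0.19  -0.053  0.575]
 [ 0.197  0.942  0.271  0.087]
 [-0.001 -0.276  0.961  0.525]
 [ 0.     0.     0.     1.   ]]
```

View pics/w1.png

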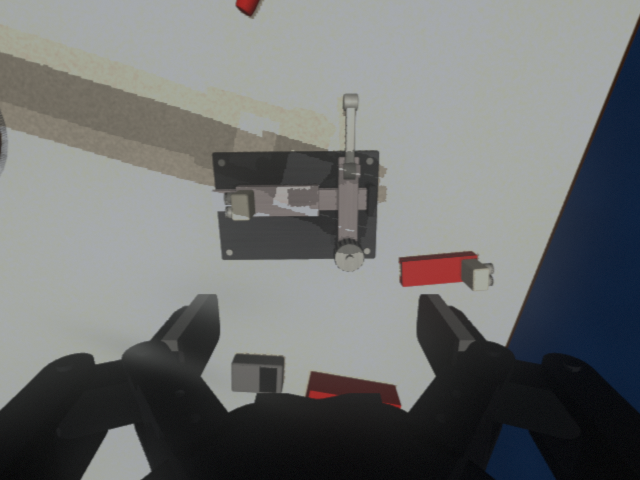

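Run:
```python
from h import *
d=np.load('w1.npz');P=d['P']
roi=np.zeros((480,640),bool);roi[85:285,190:395]=1
g=d['px'].mean(-1)
m=roi&(P[...,2]>.008)&(P[...,2]<.018)
r=cv2.minAreaRect((P[m][:,:2]*1000).astype(np.float32));print('base',r)
def sel(n,m):
    p=P[m];r=cv2.minAreaRect((p[:,:2]*1000).astype(np.float32));print(n,len(p),np.round(r[0],1),np.round(r[1],1),round(r[2],1),'z',np.median(p[:,2]).round(4))
nut=roi&(P[...,2]>.089)&(P[...,1]<-.01)&(P[...,0]>.6);sel('nut',nut)
sel('head',roi&(P[...,2]>.082)&(P[...,0]<.54))
sel('lever',roi&(P[...,2]>.066)&(P[...,1]>.07))
sel('tip',roi&(P[...,2]>.066)&(P[...,1]>.105))
p=P[roi&(P[...,2]>.066)&(P[...,1]>.07)]
for y in np.arange(.07,.14,.006):
    q=p[abs(p[:,1]-y)<.003]
    if len(q): print(y.round(3),q[:,0].mean().round(4),np.ptp(q[:,0]).round(3),q[:,2].mean().round(4))
```

```text
base ((560.2662353515625, -13.189559936523438), (250.72857666015625, 170.19549560546875), 11.914484024047852)
nut 656 [644.5 -50.4] [41.  39.6] 45.0 z 0.0934
head 481 [487.8 -13. ] [24.4 36.4] 11.8 z 0.0868
lever 929 [596.8 106. ] [51.6 88.4] 15.0 z 0.0809
tip 494 [606.8 128.5] [17.4 49.8] 11.3 z 0.0813
0.07 0.622 0.02 0.0778
0.076 0.6181 0.012 0.0791
0.082 0.6166 0.012 0.0794
0.088 0.5848 0.047 0.4192
0.094 0.6145 0.013 0.0795
0.1 0.6131 0.013 0.0798
0.106 0.6116 0.013 0.0802
0.112 0.6102 0.013 0.0802
0.118 0.609 0.013 0.0806
0.124 0.6075 0.012 0.0802
0.13 0.6068 0.011 0.081
0.136 0.6042 0.018 0.0808
```

>>> move_arm --gripper 0.45 --squeeze 40 --increments '[[[0.1, 0.122, 0.0405, -0.0045], [0.1, 0.122, 0.0405, 0], [0.1, 0.122, 0.0405, 0], [0.1, 0.122, 0.0405, 0], [0.14, 0, 0, 0], [0.14, 0, 0, 0], [0.14, 0, 0, 0], [0.12, 0, 0, 0], [0.08, 0, 0, 0], [0, 0, 0, 0], [0, 0, 0, 0]]]'

```text
t: 4.15
tool_pos: [0.6026, 0.1454, 0.1044]
tool_rot: [-0.163, 1.568, 0.163]
contact_force: [0.1, -0.0, 0.8]
opening: 0.047
```

Run:
```python
from h import *
im,T=cam('wrist');save(im,'w2.png');P=cloud(im,T)
o=ctrl.get_obs();print(o['t'],o['tool_pos'],o['opening'])
r=ctrl.trace('wrist','lever_grip')
for r in r[:2]:
    p=P[r['region']&(im['depth']>0)];p=p[(p[:,2]>.06)&(p[:,2]<.09)];print(r['score'],r['pixel'],len(p))
    q=p[p[:,2]>.066]; c,s=np.cos(.2077),np.sin(.2077)
    f=(q[:,:2]-[.5812,.0078])@np.array([[c,-s],[s,c]])
    for y in np.arange(.06,.15,.008):
        k=abs(f[:,1]-y)<.004
        if k.sum()>3: print(y.round(3),f[k,0].min().round(4),f[k,0].max().round(4),q[k,2].max().round(4))
```

```text
4.2 [0.60417636 0.1455969  0.10666369] 0.04674322905367615
0.74 [315.9, 319.4] 3260
0.06 0.0455 0.0568 0.0807
0.068 0.0455 0.0568 0.081
0.076 0.0456 0.0567 0.0814
0.084 0.0456 0.0566 0.0817
0.092 0.0456 0.0571 0.0822
0.1 0.0457 0.0571 0.0823
0.108 0.0451 0.057 0.0824
0.116 0.0451 0.0569 0.0826
0.124 0.0422 0.0599 0.0856
0.132 0.0423 0.0596 0.0862
0.14 0.0422 0.0598 0.0825
```

View pics/w2.png

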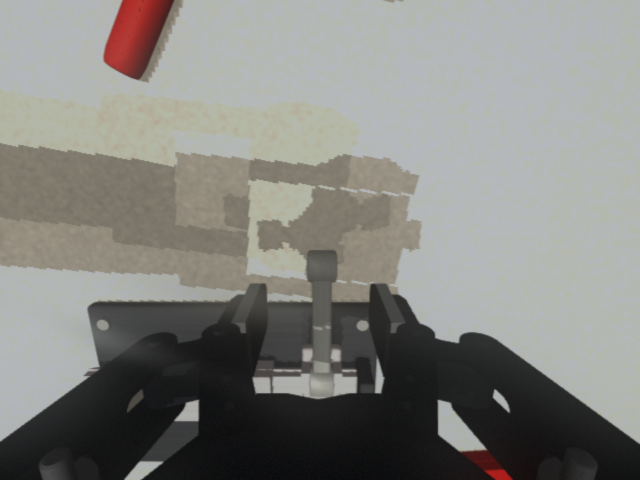

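>>> move_arm --increments '[[[0.05, 0, 0, 0], [0.05, 0, 0, 0], [0.042, 0, 0, 0], [0, 0, 0, 0]]]'

```text
t: 4.58
tool_pos: [0.6013, 0.1452, 0.0666]
tool_rot: [-0.162, 1.57, 0.162]
contact_force: [-0.7, -0.2, -0.7]
opening: 0.047
```

>>> move_arm --gripper 1 --squeeze 40 --increments '[[[0, 0, 0, 0], [0, 0, 0, 0], [0, 0, 0, 0], [0, 0, 0, 0], [0, 0, 0, 0]]]'

```text
t: 5.0
tool_pos: [0.604, 0.1456, 0.0707]
tool_rot: [-0.162, 1.564, 0.162]
contact_force: [-0.3, 0.1, 0.3]
opening: -0.0002
```

Run:
```python
from h import *
im,T=cam('wrist');save(im,'w3.png')
o=ctrl.get_obs();print(o['t'],o['tool_pos'],o['opening'])
a=im['pixels'];s,_=cam('scene');save(s,'s3.png')
c=cv2.resize(s['pixels'][180:300,260:420],(640,480))
cv2.imwrite('pics/c3.png',cv2.cvtColor(np.hstack([cv2.resize(a,(400,300)),cv2.resize(c,(400,300))]),cv2.COLOR_RGB2BGR))
```

```text
5.05 [0.60390878 0.14555129 0.070659  ] 1.6445636831067063e-05
```

View pics/c3.png

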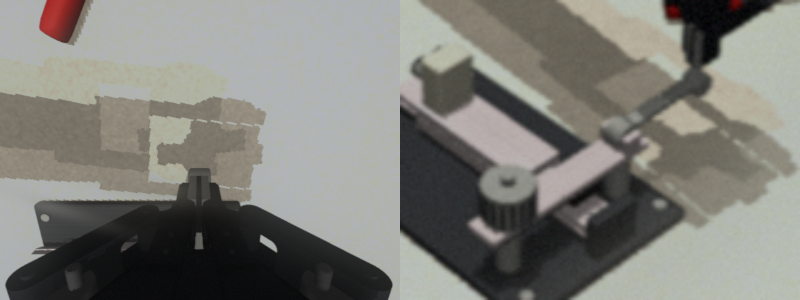

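```bash
python3 - <<'E'
import cv2,numpy as np
a=cv2.imread('pics/w3.png')[240:420,200:440];b=cv2.imread('pics/s3.png')[180:270,320:420]
cv2.imwrite('pics/c4.png',np.hstack([cv2.resize(a,(480,360),interpolation=3),cv2.resize(b,(320,360),interpolation=cv2.INTER_CUBIC)]))
E
python3 - <<'E'
import sys;sys.path.insert(0,'.')
from h import *
im,T=cam('wrist');P=cloud(im,T);c,s=np.cos(.2077),np.sin(.2077)
for v in range(255,360,8):
    p=P[v,320];f=(p[:2]-[.5812,.0078])@np.array([[c,-s],[s,c]]);print(v,f.round(4),p[2].round(4),im['pixels'][v,320])
E
```

```text
255 [0.0522 0.1217] 0.0005 [126 121 108]
263 [0.0522 0.1152] 0.0001 [124 118 106]
271 [0.0518 0.1389] 0.0767 [71 71 66]
279 [0.0517 0.137 ] 0.0827 [85 84 79]
287 [0.0516 0.1411] 0.1013 [44 42 37]
295 [0.0516 0.1419] 0.1108 [46 43 39]
303 [0.0515 0.1417] 0.1176 [50 49 45]
311 [0.0515 0.1416] 0.1238 [51 49 44]
319 [0.0515 0.1417] 0.1299 [49 48 43]
327 [0.0515 0.1388] 0.1301 [43 42 38]
335 [0.0515 0.1351] 0.1294 [38 35 34]
343 [0.0515 0.1323] 0.1302 [29 29 27]
351 [0.0515 0.1289] 0.13 [25 25 23]
359 [0.0515 0.125 ] 0.1292 [23 23 22]
```

View pics/c4.png

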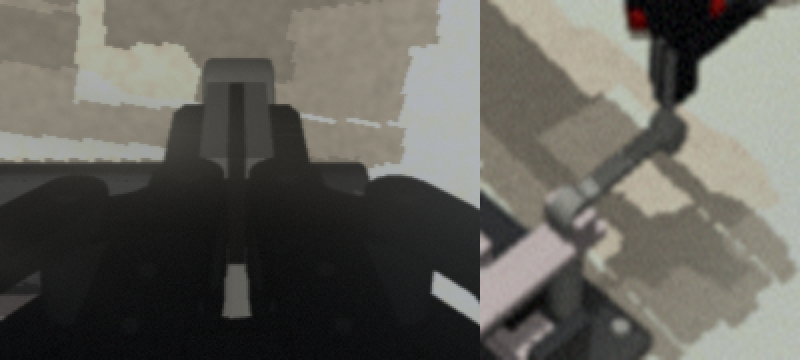

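Run:
```python
from h import *
W=np.eye(4);d=np.load('w1.npz');
# open fingers at w1: TCP z .3606
for v,u in [(297,210),(310,205),(330,200),(300,425),(340,440),(345,165)]: print(v,u,(d['P'][v,u]-[.5887,.0178,.3606]).round(4))
o=ctrl.get_obs();im,T=cam('wrist');P=cloud(im,T);c,s=np.cos(.2077),np.sin(.2077)
p=o['tool_pos']
Q=P-p;X=Q[...,0]*c+Q[...,1]*s;Y=-Q[...,0]*s+Q[...,1]*c
for v in range(264,330,6):
    print(v,[(u,*(np.array([X[v,u],Y[v,u],Q[v,u,2]])*1000).round().astype(int)) for u in (290,298,306,312,318,324,330,340,348)])
print(o['tool_pos'],o['opening'],o['contact_force'],o['q'])
```

```text
297 210 [-0.0444  0.0032  0.0424]
310 205 [-0.044   0.0009  0.049 ]
330 200 [-0.043  -0.0031  0.0563]
300 425 [0.0402 0.0188 0.0423]
340 440 [0.0411 0.0131 0.0617]
345 165 [-0.0473  0.0033  0.0766]
264 [(290, np.int64(-21), np.int64(-16), np.int64(-70)), (298, np.int64(-15), np.int64(-15), np.int64(-70)), (306, np.int64(-9), np.int64(-15), np.int64(-69)), (312, np.int64(-4), np.int64(-16), np.int64(-70)), (318, np.int64(0), np.int64(-15), np.int64(-69)), (324, np.int64(5), np.int64(-15), np.int64(-69)), (330, np.int64(9), np.int64(-16), np.int64(-70)), (340, np.int64(17), np.int64(-15), np.int64(-70)), (348, np.int64(22), np.int64(-15), np.int64(-69))]
270 [(290, np.int64(-21), np.int64(-20), np.int64(-70)), (298, np.int64(-15), np.int64(-20), np.int64(-69)), (306, np.int64(-6), np.int64(8), np.int64(4)), (312, np.int64(-3), np.int64(8), np.int64(2)), (318, np.int64(0), np.int64(8), np.int64(4)), (324, np.int64(3), np.int64(8), np.int64(4)), (330, np.int64(6), np.int64(8), np.int64(3)), (340, np.int64(17), np.int64(-20), np.int64(-69)), (348, np.int64(23), np.int64(-20), np.int64(-70
[... 3488 characters left out ...]
2), np.int64(60)), (348, np.int64(12), np.int64(7), np.int64(51))]
324 [(290, np.int64(-9), np.int64(14), np.int64(67)), (298, np.int64(-6), np.int64(14), np.int64(66)), (306, np.int64(-4), np.int64(13), np.int64(64)), (312, np.int64(-2), np.int64(9), np.int64(58)), (318, np.int64(0), np.int64(9), np.int64(58)), (324, np.int64(2), np.int64(9), np.int64(59)), (330, np.int64(4), np.int64(13), np.int64(64)), (340, np.int64(8), np.int64(13), np.int64(66)), (348, np.int64(10), np.int64(14), np.int64(66))]
[0.60373143 0.14554981 0.07044448] -7.442430044971035e-05 [ 0.76857743  0.68096637 -0.2013698 ] [ 1.16814994e-01  1.65653981e-01  1.73468151e+00 -2.36868228e-05
  1.24073953e+00 -8.98369367e-02]
```

Run:
```python
from h import *
im,T=cam('scene');P=cloud(im,T);c,s=np.cos(.2077),np.sin(.2077)
for v in range(186,218,2):
    print(v,[(u,*(np.r_[(P[v,u,:2]-[.5812,.0078])@np.array([[c,-s],[s,c]]),P[v,u,2]]*1000).round().astype(int).tolist()) for u in (374,378,382)])
```

```text
186 [(374, 43, 119, 136), (378, 48, 124, 136), (382, 61, 121, 145)]
188 [(374, 46, 116, 134), (378, 48, 125, 131), (382, 63, 119, 142)]
190 [(374, 40, 125, 122), (378, 50, 124, 128), (382, 63, 119, 137)]
192 [(374, 40, 125, 118), (378, 56, 117, 130), (382, 67, 115, 137)]
194 [(374, 40, 125, 112), (378, 55, 118, 124), (382, 61, 122, 126)]
196 [(374, 41, 124, 109), (378, 53, 121, 117), (382, 60, 125, 119)]
198 [(374, 46, 118, 110), (378, 56, 118, 115), (382, 63, 121, 118)]
200 [(374, 46, 119, 105), (378, 56, 119, 110), (382, 63, 122, 113)]
202 [(374, 46, 120, 100), (378, 55, 120, 105), (382, 59, 127, 103)]
204 [(374, 47, 119, 96), (378, 56, 120, 101), (382, 63, 123, 103)]
206 [(374, -25, 208, 2), (378, 57, 119, 96), (382, 63, 123, 98)]
208 [(374, 43, 125, 80), (378, 51, 127, 84), (382, -9, 217, 1)]
210 [(374, 45, 123, 77), (378, 54, 124, 83), (382, 61, 128, 84)]
212 [(374, 50, 117, 79), (378, 57, 121, 81), (382, 62, 127, 80)]
214 [(374, 57, 110, 82), (378, 60, 118, 79), (382, 60, 130, 73)]
216 [(374, 60, 106, 81), (378, 60, 118, 74), (382, 63, 126, 72)]
```

>>> move_arm --gripper 0.5 --increments '[[[0, 0, 0, 0], [0, 0, 0, 0], [0, 0, 0, 0], [0, 0, 0, 0], [0.04, 0, 0, 0], [0.05, 0, 0, 0], [0.05, 0, 0, 0], [0, 0, 0, 0]]]'

```text
t: 5.92
tool_pos: [0.6003, 0.1451, 0.0303]
tool_rot: [-0.162, 1.572, 0.162]
contact_force: [-1.3, -0.3, 0.3]
opening: 0.043
```

>>> move_arm --gripper 1 --squeeze 40 --increments '[[[0, 0, 0, 0], [0, 0, 0, 0], [0, 0, 0, 0], [0, 0, 0, 0], [0, 0, 0, 0]]]'

```text
t: 6.33
tool_pos: [0.6044, 0.1457, 0.0353]
tool_rot: [-0.162, 1.563, 0.162]
contact_force: [5.5, 1.6, -5.2]
opening: 0.0174
```

>>> move_arm --increments '[[[-0.0474, -0.0053, 0, 0], [-0.0462, -0.0117, 0, 0], [-0.0442, -0.0178, 0, 0], [-0.0413, -0.0236, 0, 0], [-0.0377, -0.0289, 0, 0], [-0.0333, -0.0338, 0, 0], [0, 0, 0, 0]]]'

```text
t: 6.92
tool_pos: [0.6108, 0.1157, 0.0992]
tool_rot: [-0.161, 1.562, 0.162]
contact_force: [2.8, 0.8, -0.2]
opening: 0.0173
```

>>> move_arm --increments '[[[-0.0284, -0.0379, 0, 0], [-0.0229, -0.0413, 0, 0], [-0.017, -0.044, 0, 0], [-0.0108, -0.0458, 0, 0], [-0.0044, -0.0468, 0, 0], [0.0021, -0.0468, 0, 0], [0.002, -0.0131, 0, 0], [0, 0, 0, 0]]]'

```text
t: 7.58
tool_pos: [0.6249, 0.0491, 0.12]
tool_rot: [-0.16, 1.562, 0.163]
contact_force: [0.6, 2.1, 5.9]
opening: 0.0172
```

>>> move_arm --increments '[[[0.003, -0.014, 0, 0], [0.003, -0.014, 0, 0], [0, 0, 0, 0]]]'

```text
t: 7.83
tool_pos: [0.6263, 0.0429, 0.119]
tool_rot: [-0.16, 1.562, 0.164]
contact_force: [-1.0, 3.0, 7.8]
opening: 0.0169
```

>>> move_arm --gripper 0.5 --increments '[[[0, 0, 0, 0], [0, 0, 0, 0], [0, 0, 0, 0], [0, 0, 0, 0], [-0.16, 0, 0, 0], [-0.16, 0, 0, 0], [-0.1, 0, 0, 0], [0, 0, 0, 0]]]'

```text
t: 8.5
tool_pos: [0.6288, 0.0413, 0.2293]
tool_rot: [-0.164, 1.553, 0.16]
contact_force: [0.7, -0.5, 0.6]
opening: 0.0426
```

Run:
```python
from h import *
for cn in ['wrist','scene']:
    im,T=cam(cn);P=cloud(im,T);c,s=np.cos(.2077),np.sin(.2077);save(im,cn+'5.png')
    F=np.concatenate([(P[...,:2]-[.5812,.0078])@np.array([[c,-s],[s,c]]),P[...,2:]],-1)*1000
    m=(abs(F[...,0]-50)<12)&(F[...,2]>85)&(F[...,2]<172)&(F[...,1]>5)&(F[...,1]<70)
    p=F[m];print(cn,len(p))
    for z in range(85,172,6):
        q=p[abs(p[:,2]-z)<3]
        if len(q)>2: print(z,q[:,1].min().round(1),np.median(q[:,1]).round(1),q[:,1].max().round(1),'x',np.median(q[:,0]).round(1))
```

```text
wrist 880
85 39.1 44.8 48.4 x 49.7
91 42.3 43.2 43.7 x 50.7
97 41.7 42.7 43.1 x 50.7
103 41.7 42.1 42.8 x 50.7
109 40.0 41.8 42.4 x 51.2
115 39.7 41.3 41.7 x 51.2
121 39.2 40.8 41.2 x 50.8
127 40.3 40.5 40.6 x 50.8
157 45.9 46.5 46.7 x 50.6
163 27.5 44.3 47.1 x 51.6
169 30.0 37.3 43.9 x 50.9
scene 307
85 34.3 35.6 40.6 x 56.5
91 33.7 36.0 40.1 x 57.9
97 33.0 35.8 41.8 x 55.6
103 31.7 34.9 42.3 x 55.4
109 31.7 34.1 38.9 x 56.4
115 31.8 34.1 41.6 x 56.5
121 30.7 33.4 39.4 x 56.3
127 30.1 33.0 40.9 x 56.6
133 29.0 32.7 38.8 x 56.3
139 30.7 31.6 35.9 x 57.7
145 28.2 30.2 34.1 x 54.6
151 27.9 30.8 47.3 x 58.7
157 25.4 27.9 43.8 x 57.9
163 24.3 30.6 44.4 x 55.9
169 26.3 35.0 41.7 x 53.9
```

>>> move_arm --gripper 1 --increments '[[[0, 0.09, -0.005, 0], [0, 0.09, -0.005, 0], [0.1, 0, 0, 0], [0.14, 0, 0, 0], [0.14, 0, 0, 0], [0.04, 0, 0, 0], [0, -0.02, 0, 0], [0, -0.01, 0, 0], [0, 0, 0, 0]]]'

```text
t: 9.35
tool_pos: [0.6167, 0.077, 0.1181]
tool_rot: [-0.162, 1.562, 0.161]
contact_force: [0.9, -0.4, 0.6]
opening: 0.0001
```

>>> move_arm --increments '[[[0, -0.008, 0, 0], [0, -0.008, 0, 0], [0, 0, 0, 0]]]'

```text
t: 9.6
tool_pos: [0.6173, 0.0736, 0.1181]
tool_rot: [-0.162, 1.561, 0.162]
contact_force: [-0.3, 0.5, -0.9]
opening: -0.0002
```

>>> move_arm --increments '[[[0, -0.008, 0, 0], [0, -0.008, 0, 0], [0, 0, 0, 0]]]'

```text
t: 9.85
tool_pos: [0.6174, 0.0702, 0.1168]
tool_rot: [-0.162, 1.563, 0.163]
contact_force: [0.3, 2.9, 1.4]
opening: 0.0001
```

>>> move_arm --increments '[[[0, -0.008, 0, 0], [0, -0.008, 0, 0], [0, 0, 0, 0]]]'

```text
t: 10.1
tool_pos: [0.6175, 0.0692, 0.1166]
tool_rot: [-0.157, 1.564, 0.168]
contact_force: [-1.9, 11.7, 4.5]
opening: 0.0
```

>>> move_arm --increments '[[[0, -0.008, 0, 0], [0, -0.008, 0, 0], [0, 0, 0, 0]]]'

```text
t: 10.35
tool_pos: [0.6175, 0.0689, 0.1167]
tool_rot: [-0.153, 1.565, 0.174]
contact_force: [-3.6, 22.2, 6.6]
opening: 0.0001
```

>>> move_arm --increments '[[[0, 0.06, 0, 0], [-0.02, 0, -0.16, 0], [0, 0, -0.16, 0], [0, 0, -0.16, 0], [0, -0.09, -0.095, 0], [0, -0.16, 0, 0], [0, 0, 0, 0]]]'

```text
t: 10.93
tool_pos: [0.4866, -0.0188, 0.1206]
tool_rot: [-0.162, 1.565, 0.155]
contact_force: [0.9, 0.3, 1.1]
opening: 0.0004
```

>>> move_arm --gripper 0.3 --increments '[[[0, 0, 0, -0.077], [0, 0, 0, -0.077], [0, 0, 0, -0.077], [0, 0, 0, -0.077], [0, 0, 0, -0.077], [0, 0, 0, -0.077], [0, 0, 0, -0.077], [0, 0, 0, -0.077], [0, 0, 0, -0.077], [0, 0, 0, -0.077], [0, 0, 0, -0.077], [0, 0, 0, -0.077], [0, 0, 0, -0.076], [0, 0, 0, 0]]]'

```text
t: 12.1
tool_pos: [0.4873, -0.0142, 0.1206]
tool_rot: [-1.361, 1.105, 1.361]
contact_force: [0.5, 0.1, 0.6]
opening: 0.0598
```

```bash
cat >> h.py <<'E'
c,s=np.cos(.2077),np.sin(.2077)
O=np.array([.5812,.0078])
def fx(p): p=np.asarray(p);return np.concatenate([(p[...,:2]-O)@np.array([[c,-s],[s,c]]),p[...,2:]],-1)*1000
def st():
    o=ctrl.get_obs();M=R.from_rotvec(o['tool_rot']).as_matrix()
    print('t',round(o['t'],2),'fix',fx(o['tool_pos']).round(1),'q',o['q'].round(3),'F',np.round(o['contact_force'],1),'yaw z-axis rel fixture',np.degrees(np.arctan2(M[1,2],M[0,2])-.2077).round(2),'tilt',M[:,0].round(3),'op',round(o['opening'],4));return o
E
python3 - <<'E'
from h import *
st();im,T=cam('wrist');save(im,'w6.png');F=fx(cloud(im,T))
m=(F[...,2]>80)&(F[...,2]<92)&(F[...,0]<-60)&(abs(F[...,1])<30)&(F[...,0]>-130)
p=F[m];print(len(p),cv2.minAreaRect(p[:,:2].astype(np.float32)),np.median(p,0))
E
```

```text
t 12.1 fix [-96.4  -2.2 120.6] q [-1.810e-01 -2.100e-01  2.015e+00 -1.000e-03  1.338e+00 -1.960e+00] F [0.5 0.1 0.6] yaw z-axis rel fixture 90.03 tilt [-0.001 -0.001 -1.   ] op 0.0598
2103 ((-95.44747924804688, -1.5261001586914062), (24.160951614379883, 36.04547882080078), 0.4460975229740143) [-96.62631596  -1.45923831  86.48453448]
```

>>> move_arm --increments '[[[0.12, -0.003, 0.004, 0], [0.12, 0, 0, 0], [0.08, 0, 0, 0], [0.042, 0, 0, 0], [0, 0, 0, 0]]]'

```text
t: 12.57
tool_pos: [0.4856, -0.0125, 0.0275]
tool_rot: [-1.355, 1.109, 1.364]
contact_force: [0.1, -0.5, 0.6]
opening: 0.0598
```

>>> move_arm --gripper 1 --squeeze 40 --increments '[[[0, 0, 0, 0], [0, 0, 0, 0], [0, 0, 0, 0], [0, 0, 0, 0], [0, 0, 0, 0]]]'

```text
t: 12.98
tool_pos: [0.4896, -0.0132, 0.0323]
tool_rot: [-1.362, 1.103, 1.356]
contact_force: [0.6, -1.7, 3.3]
opening: 0.0353
```

>>> move_arm --increments '[[[0, -0.03, 0, 0], [0, -0.05, 0, 0], [0, -0.05, 0, 0], [0, -0.05, 0, 0], [0, -0.04, 0, 0], [0, -0.02, 0, 0], [0, 0, 0, 0]]]'

```text
t: 13.57
tool_pos: [0.5475, -0.0005, 0.0322]
tool_rot: [-1.36, 1.105, 1.361]
contact_force: [-4.3, -1.1, 8.3]
opening: 0.0357
```

>>> move_arm --increments '[[[0, -0.01, 0, 0], [0, -0.01, 0, 0], [0, -0.01, 0, 0], [0, 0, 0, 0]]]'

```text
t: 13.9
tool_pos: [0.5536, 0.0008, 0.0322]
tool_rot: [-1.359, 1.107, 1.362]
contact_force: [-8.6, -2.0, 11.4]
opening: 0.0357
```

```bash
python3 -c "
from h import *
st()"
```

```text
t 13.9 fix [-28.5  -1.2  32.2] q [-1.320e-01  6.700e-02  1.915e+00 -1.000e-03  1.163e+00 -1.910e+00] F [-8.6 -2.  11.4] yaw z-axis rel fixture 89.95 tilt [-0.003 -0.001 -1.   ] op 0.0357
```

>>> move_arm --increments '[[[0, -0.008, 0, 0], [0, -0.008, 0, 0], [0, 0, 0, 0]]]'

```text
t: 14.15
tool_pos: [0.5573, 0.0016, 0.0322]
tool_rot: [-1.359, 1.107, 1.362]
contact_force: [-9.3, -1.8, 11.2]
opening: 0.0358
```

>>> move_arm --increments '[[[0, -0.008, 0, 0], [0, -0.004, 0, 0], [0, 0, 0, 0]]]'

```text
t: 14.4
tool_pos: [0.5586, 0.0019, 0.0322]
tool_rot: [-1.357, 1.11, 1.366]
contact_force: [-15.4, -3.4, 16.6]
opening: 0.0352
```

>>> move_arm --increments '[[[0, -0.008, 0, 0], [0, -0.004, 0, 0], [0, 0, 0, 0]]]'

```text
t: 14.65
tool_pos: [0.5585, 0.0019, 0.0321]
tool_rot: [-1.354, 1.116, 1.372]
contact_force: [-27.7, -5.3, 23.9]
opening: 0.0354
```

Run:
```python
from h import *
st()
for cn in ['scene','top']:
    im,T=cam(cn);save(im,cn+'7.png');F=fx(cloud(im,T))
    m=(F[...,2]>34)&(F[...,2]<46)&(abs(F[...,1])<14)&(F[...,0]<-30)&(F[...,0]>-90);print(cn,m.sum(),np.sort(F[m][:,0])[:5] if m.sum() else '')
```

```text
t 14.65 fix [-23.4  -1.1  32.1] q [-0.127  0.087  1.894 -0.005  1.176 -1.904] F [-27.7  -5.3  23.9] yaw z-axis rel fixture 90.0 tilt [-0.016 -0.003 -1.   ] op 0.0354
scene 0 
top 4 [-89.40275721 -82.5461994  -82.07359531 -67.32330377]
```

>>> move_arm --increments '[[[0, 0.012, 0, 0], [0, 0, 0, 0]]]'

```text
t: 14.92
tool_pos: [0.5589, 0.0019, 0.0321]
tool_rot: [-1.358, 1.109, 1.365]
contact_force: [-11.4, -2.8, 13.5]
opening: 0.0356
```

>>> move_arm --gripper 0.3 --increments '[[[0, 0, 0, 0], [0, 0, 0, 0], [0, 0, 0, 0], [-0.1, 0, 0, 0], [-0.15, 0, 0, 0], [-0.15, 0, 0, 0], [0, -0.098, -0.092, 0], [0, -0.098, -0.092, 0], [0, -0.098, -0.092, 0], [0, 0, 0, 0]]]'

```text
t: 15.75
tool_pos: [0.6508, -0.0528, 0.1302]
tool_rot: [-1.36, 1.105, 1.355]
contact_force: [-0.6, -0.5, -0.8]
opening: 0.0593
```

>>> move_arm --increments '[[[0, 0, 0, -0.079], [0, 0, 0, -0.079], [0, 0, 0, -0.079], [0, 0, 0, -0.079], [0, 0, 0, -0.079], [0, 0, 0, -0.079], [0, 0, 0, -0.079], [0, 0, 0, -0.079], [0, 0, 0, -0.079], [0, 0, 0, 0]]]'

```text
t: 16.58
tool_pos: [0.6467, -0.0494, 0.13]
tool_rot: [-2.09, 0.257, 2.092]
contact_force: [-0.4, -0.1, -0.1]
opening: 0.0597
```

Run:
```python
from h import *
o=st();im,T=cam('wrist');save(im,'w8.png');F=fx(cloud(im,T));np.save('F8.npy',F)
m=(F[...,2]>90)&(F[...,2]<99)&(np.hypot(F[...,0]-50,F[...,1]+70)<32)
p=F[m];print(len(p));print(cv2.minEnclosingCircle(p[:,:2].astype(np.float32)),np.median(p,0))
M=R.from_rotvec(o['tool_rot']).as_matrix();print('tool y,z in fixture',(np.array([[c,s],[-s,c]])@M[:2,1:]).round(3))
for v in range(200,330,6): print(v,F[v,320].round(0))
```

```text
t 16.58 fix [ 52.3 -69.5 130. ] q [-0.191  0.167  1.627  0.     1.349 -3.088] F [-0.4 -0.1 -0.1] yaw z-axis rel fixture 154.05 tilt [-0.001  0.    -1.   ] op 0.0597
2949
((51.419769287109375, -71.57638549804688), 21.163291931152344) [ 50.20638812 -73.73313438  95.61251832]
tool y,z in fixture [[-0.438 -0.899]
 [-0.899  0.438]]
200 [ 40. -90.  13.]
206 [ 38. -94.  65.]
212 [ 40. -90.  66.]
218 [ 41. -88.  75.]
224 [ 41. -88.  93.]
230 [ 43. -86.  96.]
236 [ 44. -82.  96.]
242 [ 46. -79.  95.]
248 [ 48. -75.  96.]
254 [ 49. -73. 101.]
260 [ 50. -70. 101.]
266 [ 53. -65.  97.]
272 [ 55. -61.  96.]
278 [ 57. -57.  95.]
284 [ 59. -52.  93.]
290 [ 72. -23.  32.]
296 [ 73. -22.  41.]
302 [ 76. -16.  40.]
308 [ 78. -12.  42.]
314 [80. -7. 40.]
320 [81. -4. 46.]
326 [83. -1. 50.]
```

View pics/w8.png

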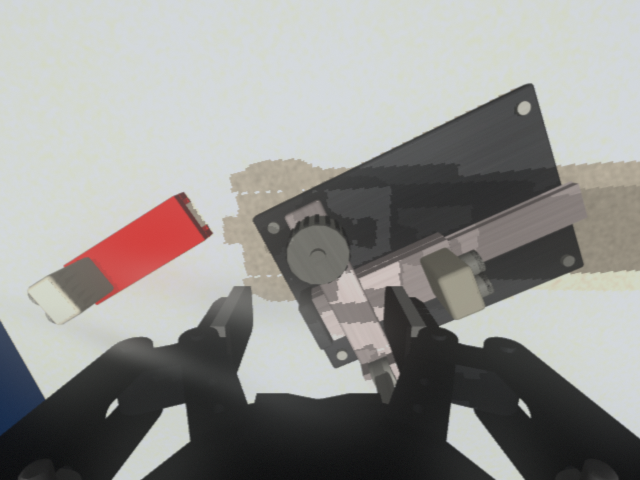

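>>> move_arm --increments '[[[0.08, 0.0075, 0.0035, 0], [0.12, 0, 0, 0], [0.09, 0, 0, 0], [0.042, 0, 0, 0], [0, 0, 0, 0]]]'

```text
t: 17.05
tool_pos: [0.6429, -0.0508, 0.0436]
tool_rot: [-2.081, 0.261, 2.096]
contact_force: [-0.3, 0.3, -0.7]
opening: 0.0599
```

>>> move_arm --gripper 1 --squeeze 50 --increments '[[[0, 0, 0, 0], [0, 0, 0, 0], [0, 0, 0, 0], [0, 0, 0, 0], [0, 0, 0, 0]]]'

```text
t: 17.47
tool_pos: [0.6464, -0.0515, 0.0493]
tool_rot: [-2.091, 0.26, 2.088]
contact_force: [-4.4, 1.0, 5.4]
opening: 0.0386
```

```bash
cat >> h.py <<'E'
def tq():
    o=ctrl.get_obs();M=R.from_rotvec(o['tool_rot']).as_matrix();print('t',round(o['t'],2),'Tz',np.round(o['wrist_torque'],3),'eff6',o['effort'][5].round(3),'q6',o['q'][5].round(3),'yaw',(np.arctan2(M[1,2],M[0,2])).round(3),'F',np.round(o['contact_force'],1),'op',round(o['opening'],4))
E
python3 -c "
from h import *
st();tq()"
```

```text
t 17.47 fix [ 51.6 -71.5  49.3] q [-0.194  0.249  1.677  0.     1.214 -3.088] F [-4.4  1.   5.4] yaw z-axis rel fixture 153.91 tilt [ 0.002 -0.    -1.   ] op 0.0386
t 17.47 Tz [ 0.152  0.618 -0.108] eff6 -0.087 q6 -3.088 yaw 2.894 F [-4.4  1.   5.4] op 0.0386
```

Gripped on the nut. Turn clockwise, reading torque while moving.

>>> move_arm --increments '[[[0, 0, 0, 0.04], [0, 0, 0, 0.04], [0, 0, 0, 0.04], [0, 0, 0, 0.04], [0, 0, 0, 0.04]]]'

```text
t: 17.88
tool_pos: [0.6466, -0.0516, 0.0493]
tool_rot: [-1.904, 0.551, 1.9]
contact_force: [-4.0, 0.2, 4.2]
opening: 0.0384
```

```bash
python3 -c "
from h import *
tq()"
```

```text
t 17.88 Tz [0.095 0.605 0.173] eff6 -0.352 q6 -2.772 yaw 2.578 F [-4.   0.2  4.2] op 0.0384
```

>>> move_arm --increments '[[[0, 0, 0, 0.04], [0, 0, 0, 0.04], [0, 0, 0, 0.04], [0, 0, 0, 0.04], [0, 0, 0, 0.04]]]'

```text
t: 18.3
tool_pos: [0.6467, -0.0518, 0.0493]
tool_rot: [-1.701, 0.797, 1.696]
contact_force: [-3.4, -0.6, 4.8]
opening: 0.0383
```

```bash
python3 -c "
from h import *
tq()"
```

```text
t 18.3 Tz [0.011 0.469 0.315] eff6 -0.351 q6 -2.458 yaw 2.264 F [-3.4 -0.6  4.8] op 0.0383
```

>>> move_arm --increments '[[[0, 0, 0, 0.04], [0, 0, 0, 0.04], [0, 0, 0, 0.04], [0, 0, 0, 0.04]]]'

```text
t: 18.63
tool_pos: [0.6468, -0.0519, 0.0494]
tool_rot: [-1.529, 0.967, 1.524]
contact_force: [-3.4, -0.1, 4.2]
opening: 0.0386
```

```bash
python3 -c "
from h import *
tq()"
```

```text
t 18.63 Tz [-0.065  0.511  0.208] eff6 -0.35 q6 -2.207 yaw 2.012 F [-3.4 -0.1  4.2] op 0.0386
```

>>> move_arm --increments '[[[0, 0, 0, 0.04], [0, 0, 0, 0.04], [0, 0, 0, 0.04]]]'

```text
t: 18.88
tool_pos: [0.6468, -0.052, 0.0493]
tool_rot: [-1.396, 1.078, 1.391]
contact_force: [-2.8, -0.3, 4.7]
opening: 0.0385
```

```bash
python3 -c "
from h import *
tq()"
```

```text
t 18.88 Tz [-0.112  0.477  0.229] eff6 -0.35 q6 -2.018 yaw 1.824 F [-2.8 -0.3  4.7] op 0.0385
```

>>> move_arm --increments '[[[0, 0, 0, 0.04], [0, 0, 0, 0.04], [0, 0, 0, 0.04]]]'

```text
t: 19.13
tool_pos: [0.6468, -0.0521, 0.0493]
tool_rot: [-1.259, 1.177, 1.254]
contact_force: [-4.2, -0.1, 5.3]
opening: 0.0384
```

```bash
python3 -c "
from h import *
tq()"
```

```text
t 19.13 Tz [-0.106  0.522  0.248] eff6 -0.349 q6 -1.83 yaw 1.635 F [-4.2 -0.1  5.3] op 0.0384
```

>>> move_arm --increments '[[[0, 0, 0, 0.04], [0, 0, 0, 0.04], [0, 0, 0, 0.04]]]'

```text
t: 19.38
tool_pos: [0.6468, -0.0522, 0.0494]
tool_rot: [-1.12, 1.265, 1.115]
contact_force: [-2.4, -1.3, 5.4]
opening: 0.0383
```

```bash
python3 -c "
from h import *
tq()"
```

```text
t 19.38 Tz [-0.153  0.524  0.226] eff6 -0.349 q6 -1.641 yaw 1.447 F [-2.4 -1.3  5.4] op 0.0383
```

>>> move_arm --increments '[[[0, 0, 0, 0.04], [0, 0, 0, 0.04], [0, 0, 0, 0.04]]]'

```text
t: 19.63
tool_pos: [0.6468, -0.0523, 0.0494]
tool_rot: [-0.979, 1.34, 0.974]
contact_force: [-2.4, -0.3, 4.7]
opening: 0.0386
```

```bash
python3 -c "
from h import *
tq()"
```

```text
t 19.63 Tz [-0.265  0.525  0.255] eff6 -0.348 q6 -1.453 yaw 1.259 F [-2.4 -0.3  4.7] op 0.0386
```

>>> move_arm --increments '[[[0, 0, 0, 0.04], [0, 0, 0, 0.04], [0, 0, 0, 0.04]]]'

```text
t: 19.88
tool_pos: [0.6467, -0.0524, 0.0493]
tool_rot: [-0.835, 1.405, 0.83]
contact_force: [-2.3, -1.1, 4.9]
opening: 0.0384
```

```bash
python3 -c "
from h import *
tq()"
```

```text
t 19.88 Tz [-0.336  0.607  0.302] eff6 -0.348 q6 -1.264 yaw 1.07 F [-2.3 -1.1  4.9] op 0.0384
```

>>> move_arm --increments '[[[0, 0, 0, 0.04], [0, 0, 0, 0.04], [0, 0, 0, 0.04]]]'

```text
t: 20.13
tool_pos: [0.6466, -0.0525, 0.0494]
tool_rot: [-0.691, 1.458, 0.686]
contact_force: [-3.4, -1.1, 4.9]
opening: 0.0385
```

```bash
python3 -c "
from h import *
tq()"
```

```text
t 20.13 Tz [-0.326  0.73   0.293] eff6 -0.314 q6 -1.076 yaw 0.882 F [-3.4 -1.1  4.9] op 0.0385
```

>>> move_arm --increments '[[[0, 0, 0, 0.04], [0, 0, 0, 0.04]]]'

```text
t: 20.3
tool_pos: [0.6466, -0.0525, 0.0494]
tool_rot: [-0.593, 1.488, 0.589]
contact_force: [-3.5, -1.6, 6.3]
opening: 0.0387
```

```bash
python3 -c "
from h import *
tq()"
```

```text
t 20.3 Tz [-0.347  0.755  0.346] eff6 -0.292 q6 -0.95 yaw 0.756 F [-3.5 -1.6  6.3] op 0.0387
```

>>> move_arm --increments '[[[0, 0, 0, 0.02], [0, 0, 0, 0]]]'

```text
t: 20.47
tool_pos: [0.6466, -0.0526, 0.0495]
tool_rot: [-0.57, 1.494, 0.566]
contact_force: [-3.7, -1.0, 5.3]
opening: 0.0387
```

```bash
python3 -c "
from h import *
tq()"
```

```text
t 20.47 Tz [-0.36   0.812 -0.012] eff6 0.18 q6 -0.92 yaw 0.726 F [-3.7 -1.   5.3] op 0.0387
```

>>> move_arm --gripper 0.3 --increments '[[[0, 0, 0, 0], [0, 0, 0, 0], [0, 0, 0, 0], [-0.08, 0, 0, 0], [-0.14, 0, 0, 0], [-0.14, 0, 0, 0.066], [-0.14, 0, 0, 0.066], [-0.06, 0, 0, 0.066], [0, 0, 0, 0.066], [0, 0, 0, 0.066], [0, 0, 0, 0]]]'

```text
t: 21.38
tool_pos: [0.6462, -0.0515, 0.1882]
tool_rot: [-0.162, 1.563, 0.162]
contact_force: [-0.7, -0.3, -0.2]
opening: 0.0598
```

>>> move_arm --gripper 0.5 --increments '[[[0, 0.13, 0, 0], [0, 0.13, 0, 0], [0, 0.13, 0, 0], [0, 0.04, -0.002, 0], [0, 0, 0, 0], [0, 0, 0, 0]]]'

```text
t: 21.88
tool_pos: [0.623, 0.0535, 0.1872]
tool_rot: [-0.166, 1.565, 0.165]
contact_force: [-0.2, 0.3, 0.1]
opening: 0.0427
```

Run:
```python
from h import *
st();im,T=cam('wrist');save(im,'w9.png');F=fx(cloud(im,T))
m=(abs(F[...,0]-50)<16)&(F[...,2]>152)&(F[...,2]<176)&(F[...,1]>5)&(F[...,1]<70)
p=F[m];print(len(p),p.min(0),p.max(0),np.median(p,0))
for z in range(85,176,6):
    q=F[(abs(F[...,0]-50)<12)&(abs(F[...,2]-z)<3)&(F[...,1]>5)&(F[...,1]<70)]
    if len(q)>2: print(z,len(q),q[:,1].min().round(1),np.median(q[:,1]).round(1),q[:,1].max().round(1))
im,T=cam('scene');save(im,'s9.png')
b=im['pixels'][170:300,220:400];cv2.imwrite('pics/c9.png',cv2.resize(b,(720,520),interpolation=3)[:,:,::-1])
```

```text
t 21.88 fix [ 50.4  36.1 187.2] q [-3.300e-02  6.900e-02  1.636e+00 -1.000e-03  1.437e+00 -2.430e-01] F [-0.2  0.3  0.1] yaw z-axis rel fixture 0.16 tilt [-0.    -0.001 -1.   ] op 0.0427
979 [ 42.06663761  23.26255161 154.87124323] [ 60.08915572  42.80259134 170.36293596] [ 51.11216504  36.02501666 166.74392754]
85 260 36.7 46.0 52.1
91 37 40.7 42.4 43.0
97 44 39.7 41.7 42.4
103 48 39.0 40.8 41.5
109 44 38.7 40.0 41.0
115 53 38.2 39.3 40.1
121 60 36.4 38.5 39.5
127 58 35.8 37.7 38.6
133 58 35.6 37.1 37.9
139 22 36.3 36.7 37.2
157 54 41.6 42.2 42.7
163 330 23.3 40.4 42.8
169 595 25.8 33.6 40.5
```

View pics/c9.png

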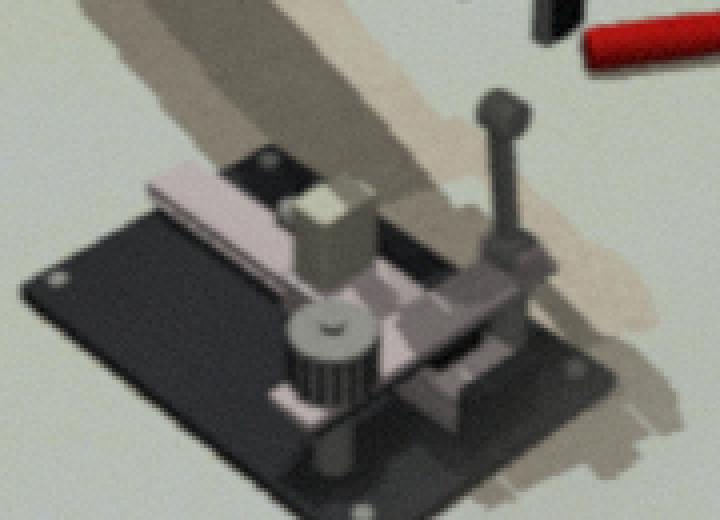

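>>> move_arm --increments '[[[0.1, -0.012, 0.002, 0], [0.1, 0, 0, 0], [0.076, 0, 0, 0], [0, 0, 0, 0]]]'

```text
t: 22.32
tool_pos: [0.621, 0.0492, 0.1128]
tool_rot: [-0.162, 1.574, 0.163]
contact_force: [-1.1, -0.4, -1.0]
opening: 0.0428
```

>>> move_arm --gripper 1 --squeeze 60 --increments '[[[0, 0, 0, 0], [0, 0, 0, 0], [0, 0, 0, 0], [0, 0, 0, 0], [0, 0, 0, 0]]]'

```text
t: 22.73
tool_pos: [0.6249, 0.0498, 0.1202]
tool_rot: [-0.165, 1.563, 0.162]
contact_force: [-2.7, -3.4, 2.4]
opening: 0.0169
```

```bash
python3 -c "
from h import *
st()"
```

```text
t 22.73 fix [ 51.4  32.1 120.2] q [-0.038  0.126  1.69  -0.002  1.324 -0.246] F [-2.7 -3.4  2.4] yaw z-axis rel fixture 0.02 tilt [ 0.002 -0.002 -1.   ] op 0.0169
```

>>> move_arm --increments '[[[-0.0021, 0.0468, 0, 0], [0.0044, 0.0468, 0, 0], [0.0108, 0.0458, 0, 0], [0.017, 0.044, 0, 0], [0.0229, 0.0413, 0, 0], [0.0284, 0.0379, 0, 0], [0, 0, 0, 0]]]'

```text
t: 23.32
tool_pos: [0.6111, 0.1154, 0.1004]
tool_rot: [-0.166, 1.563, 0.163]
contact_force: [-5.1, -1.4, 6.2]
opening: 0.0171
```

```bash
python3 -c "
from h import *
st()"
```

```text
t 23.32 fix [ 51.4  99.1 100.4] q [ 0.068  0.134  1.716 -0.002  1.29  -0.141] F [-5.1 -1.4  6.2] yaw z-axis rel fixture 0.11 tilt [ 0.002 -0.002 -1.   ] op 0.0171
```

>>> move_arm --increments '[[[0.0333, 0.0338, 0, 0], [0.0377, 0.0289, 0, 0], [0.0413, 0.0236, 0, 0], [0.0442, 0.0178, 0, 0], [0.0462, 0.0117, 0, 0], [0, 0, 0, 0]]]'

```text
t: 23.82
tool_pos: [0.6049, 0.1451, 0.0489]
tool_rot: [-0.163, 1.563, 0.166]
contact_force: [-6.2, 3.2, 6.1]
opening: 0.0169
```

```bash
python3 -c "
from h import *
st()"
```

```text
t 23.82 fix [ 51.5 129.5  48.9] q [ 0.115  0.193  1.743  0.002  1.204 -0.095] F [-6.2  3.2  6.1] yaw z-axis rel fixture 0.12 tilt [ 0.001  0.002 -1.   ] op 0.0169
```

>>> move_arm --increments '[[[0.04, 0.005, 0, 0], [0.03, 0.001, 0, 0], [0.012, 0, 0, 0], [0, 0, 0, 0]]]'

```text
t: 24.15
tool_pos: [0.6048, 0.1461, 0.0291]
tool_rot: [-0.164, 1.564, 0.165]
contact_force: [-5.5, 2.9, 7.0]
opening: 0.0166
```

>>> move_arm --increments '[[[0.012, 0, 0, 0], [0.008, 0, 0, 0], [0, 0, 0, 0]]]'

```text
t: 24.4
tool_pos: [0.6047, 0.1457, 0.0246]
tool_rot: [-0.163, 1.564, 0.164]
contact_force: [-6.7, 0.4, 8.5]
opening: 0.0169
```

>>> move_arm --gripper 0.5 --increments '[[[0, 0, 0, 0], [0, 0, 0, 0], [0, 0, 0, 0], [-0.1, 0, 0, 0], [-0.14, 0, 0, 0], [-0.05, 0, 0, 0], [0, 0, 0, 0]]]'

```text
t: 24.98
tool_pos: [0.6079, 0.1453, 0.0998]
tool_rot: [-0.163, 1.555, 0.164]
contact_force: [0.3, 0.5, 0.6]
opening: 0.0426
```

>>> move_arm --gripper 1 --increments '[[[0, 0, 0, 0], [0, 0, 0, 0], [0, 0, 0, 0], [0, 0, 0, 0], [0.06, 0, 0, 0], [0, 0, 0, 0]]]'

```text
t: 25.48
tool_pos: [0.602, 0.1444, 0.0758]
tool_rot: [-0.164, 1.57, 0.163]
contact_force: [0.1, -0.2, -1.3]
opening: -0.0
```

Run:
```python
from h import *
st();im,T=cam('scene');F=fx(cloud(im,T))
for y in range(60,140,8):
    q=F[(abs(F[...,0]-50)<7)&(abs(F[...,1]-y)<4)&(F[...,2]>55)&(F[...,2]<100)]
    if len(q)>2: print(y,np.percentile(q[:,2],90).round(1))
```

```text
t 25.48 fix [ 48.5 129.4  75.8] q [ 0.115  0.159  1.732 -0.     1.256 -0.093] F [ 0.1 -0.2 -1.3] yaw z-axis rel fixture 0.02 tilt [-0.006 -0.001 -1.   ] op -0.0
60 81.1
68 80.9
76 81.6
84 82.2
92 81.8
100 82.7
108 83.1
116 85.2
124 96.0
132 87.5
```

>>> move_arm --increments '[[[0.04, 0, 0, 0], [0.02, 0, 0, 0], [0.01, 0, 0, 0], [0, 0, 0, 0]]]'

```text
t: 25.87
tool_pos: [0.6043, 0.145, 0.0619]
tool_rot: [-0.163, 1.565, 0.164]
contact_force: [-0.1, -1.0, 0.4]
opening: -0.0001
```

>>> move_arm --increments '[[[0.01, 0, 0, 0], [0.008, 0, 0, 0], [0, 0, 0, 0]]]'

```text
t: 26.12
tool_pos: [0.6047, 0.1451, 0.0601]
tool_rot: [-0.163, 1.564, 0.164]
contact_force: [-7.2, 0.5, 11.9]
opening: 0.0002
```

>>> move_arm --increments '[[[0.008, 0, 0, 0], [0, 0, 0, 0]]]'

```text
t: 26.28
tool_pos: [0.6049, 0.1452, 0.0598]
tool_rot: [-0.163, 1.564, 0.164]
contact_force: [-9.5, -0.1, 19.7]
opening: -0.0001
```

>>> move_arm --increments '[[[0.006, 0, 0, 0], [0, 0, 0, 0]]]'

```text
t: 26.45
tool_pos: [0.6051, 0.1452, 0.0595]
tool_rot: [-0.164, 1.564, 0.164]
contact_force: [-12.9, 0.1, 24.3]
opening: 0.0
```

>>> move_arm --increments '[[[-0.04, 0, 0, 0], [-0.14, 0, 0, 0], [-0.16, 0, 0, 0], [-0.16, 0, 0, 0], [-0.14, -0.05, -0.02, 0], [-0.14, -0.05, -0.02, 0], [-0.1, -0.1, -0.04, 0], [-0.1, -0.1, -0.04, 0], [0, 0, 0, 0], [0, 0, 0, 0]]]'

```text
t: 27.28
tool_pos: [0.5912, 0.0639, 0.3011]
tool_rot: [-0.162, 1.561, 0.161]
contact_force: [-0.4, 0.7, 0.0]
opening: 0.0002
```

Run:
```python
from h import *
st();im,T=cam('wrist');save(im,'w10.png');F=fx(cloud(im,T))
for y in range(56,144,8):
    q=F[(abs(F[...,0]-50)<5)&(abs(F[...,1]-y)<4)&(F[...,2]>55)&(F[...,2]<100)]
    if len(q)>2: print(y,np.percentile(q[:,2],90).round(1))
m=(F[...,2]>82)&(F[...,2]<92)&(abs(F[...,0]+25)<30)&(abs(F[...,1])<30);p=F[m];print('head',len(p),cv2.minAreaRect(p[:,:2].astype(np.float32)))
m=(F[...,2]>89)&(F[...,2]<97)&(np.hypot(F[...,0]-50,F[...,1]+70)<26);p=F[m];print('nut',cv2.minEnclosingCircle(p[:,:2].astype(np.float32)),np.median(p[:,2]))
# plate / stop profile along rail ahead of strap
for x in range(-60,96,4):
    q=F[(abs(F[...,0]-x)<2)&(abs(F[...,1])<8)&(F[...,2]<110)]
    if len(q): print(x,np.median(q[:,2]).round(1),end='; ')
```

```text
t 27.28 fix [ 21.4  52.9 301.1] q [-0.017 -0.06   1.576 -0.     1.621 -0.223] F [-0.4  0.7  0. ] yaw z-axis rel fixture -0.11 tilt [ 0.004 -0.    -1.   ] op 0.0002
56 80.1
64 80.1
72 79.7
80 80.2
88 79.7
96 80.1
104 80.2
112 80.0
120 81.0
128 82.8
136 81.3
head 581 ((-24.53298568725586, 0.058826446533203125), (35.96388244628906, 24.17658805847168), 88.46565246582031)
nut ((61.70115661621094, -68.18482971191406), 16.712472915649414) 93.31547141587215
-60 30.7; -56 31.1; -52 30.8; -48 75.2; -44 75.8; -40 75.3; -36 85.7; -32 86.7; -28 87.1; -24 86.8; -20 86.8; -16 86.8; -12 69.5; -8 40.7; -4 41.0; 0 40.8; 4 40.7; 8 40.7; 12 40.7; 16 40.6; 20 40.7; 24 40.6; 28 41.0; 32 41.0; 36 41.1; 40 63.0; 44 63.3; 48 63.3; 52 63.1; 56 63.0; 60 63.5; 64 63.1; 68 41.1; 72 40.8; 76 40.8; 80 41.5; 84 48.8; 88 49.0; 92 48.3;
```

View pics/w10.png

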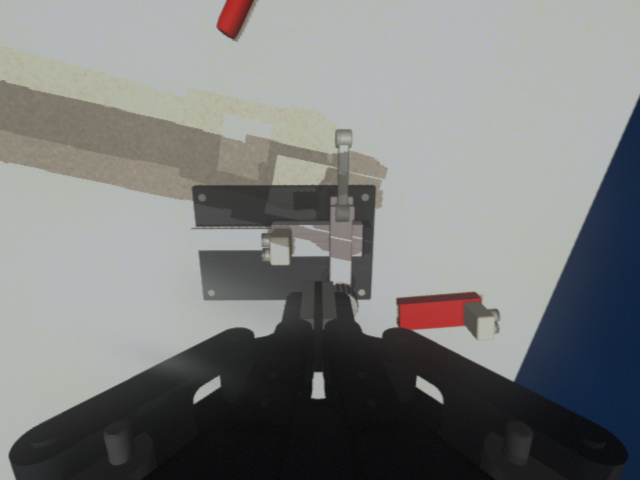

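```bash
python3 -c "
from h import *
print(ctrl.finish_job())"
```

```text
the job is handed in; nothing more can be done
None
```

The carriage is clamped at the end stop with the lever fully closed, and I handed the job in at about t = 27 s of the allowed 72 s. The interface gave no verdict.

**What I did**
1. **Lever open:** I pinched the lever's cross-grip and swung it up. I then pushed its end with closed fingers until the force climbed to 22 N with no further movement. The camera later put it at about 1.70 rad.
2. **Carriage home:** I pinched the sensor head and slid the carriage until it stopped moving at about 28 N.
3. **Nut:** I turned it about 2.17 rad clockwise in one grip. The wrist joint's torque held steady, then began to climb at about 1.9 rad. I stopped roughly 0.27 rad into that climb, at an estimated 0.32 N m.
4. **Lever closed:** I swung it down, then pressed its end with closed fingers until it stopped at about 24 N.

**Last checks**
- **Lever:** flat, with no measurable slope.
- **Carriage:** the plate runs up to the stop with no visible gap, and the head is at x = −24.5 mm (−25 is home).
- **Loose things:** I never touched them. The last picture shows the red look-alike in place and part of the screwdriver. I did not check the wheel or the battery again.

**What disagreed or stayed unchecked**
- **Fingertip position:** the tips really sit about 36 mm farther back than the description says for the reported tool position. My first pinch of the lever therefore closed on air above the grip without touching it. The wrist and scene cameras both confirmed the offset, and I corrected for it afterwards.
- **Nut torque:** the joint torque reading has an offset I could not explain, so I judged the bite from its change. The noisier wrist torque sensor rose at the same point.
- **Clamping force:** I did not test it by tugging on the carriage.
- **Nut at the end:** the gripper partly hid the nut in the last picture, so I could not measure it there.

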